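# Walk the stamping stone round to the fence

### The job

The heavy stamping stone lies crooked on the leather bench: walk it round and forward with gentle fingertip pushes at its corners, whichever end needs it next, until one of its two long sides lies flush along the near side of the steel fence bar. The stone must not stick out past either end of the fence, and it only slides: never lift or tip it or knock it along. Leave the other things on the bench where they are.

Things in the scene. Friction and masses are not known exactly. Their poses are not given: they have to be found in the camera images.
- block: Dark grey stone block, thin red line along the middle of its top, felt foot; 95 mm (x) by 150 mm (y) by 40 mm high, 1.1 to 2 kg, too wide to grasp. Slides with strong friction, stops when the push stops. Origin: centre of underside. Long sides at x = +-47.5 mm; either may go to the fence. Starts turned 40 to 90 degrees from that, either way, its centre 135 to 175 mm before the fence's near face
- fence: Fixed steel bar beyond the stone, 30 mm (x) by 300 mm (y) by 25 mm high; two bolt heads on top at y = +-120 mm, up to 37 mm above the bench. Origin: centre of underside; x points away from the robot, so the near face is at x = -15 mm, and the flush stone's centre at x = -62.5 mm. Place and yaw vary (yaw within 0.25 rad of the world's)
- mallet: Bystander: mallet lying on the right side of the bench, cream head 56 mm across and 90 mm long, wooden handle 22 mm thick, 250 mm overall along its x; origin under it, 75 mm from the head's centre along the handle
- dye: Bystander: amber dye bottle with a black cap, upright on the left, 48 mm across, 100 mm high; origin at the centre of its underside
- spool: Bystander: red thread spool, upright on the right, 48 mm across, 40 mm high; origin at the centre of its underside
- setter: Bystander: steel rivet setter, upright on the left, foot 36 mm across, 60 mm high; origin at the centre of its underside
- rivets: Bystander: small white bowl on the left, 70 mm across, 40 mm high; origin at the centre of its underside
- bevel: Bystander: edge beveller with a wooden handle lying on the left, 150 mm long along its x; origin under it, near its middle
Mind the look-alikes: they are no part of the job. There is more than one size of the block; the job needs the middle-sized.

How it is judged:
By the outcome, as a careful person would: the job done as asked, in the order asked, and still so for the second after the job is handed in, with the robot touching nothing.
It also fails if it takes over 69 s, if anything falls off the work surface, if the arm or the gripper's body presses on something with over 40 N, if the wrist force passes 120 N, or if a joint passes its speed limit or range.

### The arm

A 6-joint arm with a two-finger parallel gripper is mounted at the origin on the work surface. World frame = base frame: x ahead of the robot, y to its left, z up, the work surface at z = 0. Lengths are in m, angles in rad, forces in N, time in s.
With the tool pointing down it reaches from about 0.325 to 0.9 m from the base axis. Payload 3.5 kg.
Tool frame: the origin (TCP) lies midway between the tips of the shut fingers; the grasp point (between the pads) lies 19 mm behind it; z points along the fingers, y is the line along which they close (so a half turn about z gives the same grasp; the last joint's range is limited). The gripper opens to 85 mm and grips with 20 to 120 N. Pads are 22 mm wide; open, the fingers measure 114 mm over their backs; the gripper's body (76 mm by 85 mm) begins 54 mm behind the grasp point. The pads swing forward as they close: fully open they stand 13 mm farther back than shut.
Start: joints at [1.192, 0.276, -0.026, 1.268, 0, 1.467], TCP at [0.17, 0.601, 0.231] pointing down, gripper open.
Joint ranges: [-3.12, 3.12], [-0.85, 1.88], [-1.08, 1.24], [-1.95, 2.15], [-1.57, 1.53], [-3.14, 3.14]. Speed limits (rad/s): [2.57, 2.57, 3.14, 3.14, 3.14, 3.14].

### API

Orientations are given as a unit quaternion [x, y, z, w].
In Python, from cell import observe, capture, hand_in gives the robot as it stands.
- The arm moves only by the shell command python3 -m inch 'ROWS' [FORCE]. ROWS is JSON, a list of rows, each an object with "translation": the shift along the tool's x, y, z in units of 40 mm (1.0 is 40 mm), a list of three; "delta_rot": the turn, a rotation vector about the tool's x, y, z in units of 6 degrees (1.0 is 6 degrees), a list of three; "gripper": the gripper command: -1 is fully open, 1 is shut, values between are in proportion. In form: [{"translation": [dx, dy, dz], "delta_rot": [ax, ay, az], "gripper": gripper}, ...]. A call has 1 to 20 rows; each row shifts and turns the commanded pose from where the row before left it, along the tool's axes as they then stand; what a row does not reach is not made up. A row lasts 1/10 s, in which the tool goes at most 50 mm and 8.59 degrees, less where a joint would pass 70% of its speed; a pose out of reach is approached as far as the arm can. A call is refused whole if a number of a shift passes 1 or a number of a turn 1, either way. A call with a gripper value outside its range is refused whole. The fingers move at their own pace and stop on an object; FORCE is the grip in N (left out, the last holds). Time passes only in rows, so rows that do not move let the fingers close. It gives the time, the measured TCP pose, the force, the opening and the grip force at its end, in the units of the state.
- observe(): the state, without advancing time (a new reading comes with each control period).
- capture(name): name is "scene" or "top" or "wrist"; returns a dict with "frame" (384x512x3 uint8, red, green, blue), "intrinsics" (3x3 intrinsics, pixels), "eye" and "rotation" of the camera in the world; the wrist camera has in their place "mount" (4x4, takes a point from camera to tool coordinates, whose origin is the TCP and whose axes are the flange's). Camera axes: x right, y down, z forward; pixel columns grow to the right and rows downward; lengths in m; the calibration is good to about 2 mm. A picture is of the moment at which its call begins: read the wrist's pose just before it. There is no depth.
- hand_in(): hands the job in; it is judged then, once.
The state is a dict: "time": time; "qpos": joint angles; "qvel": joint speeds; "joint_torque": joint torques, N m; "tcp_pos": TCP position; "tool_rot": TCP orientation; "ft_force": force on the tool from outside, world axes, zero at the start; "torque": the same for the moment, N m; "grip_width": opening from 0.0 (shut) to 1.0 (fully open); "grasp_force": force on a finger pad.
Only numpy, scipy, OpenCV 4.12 (cv2) and the standard library are available. Lean on these libraries where they do the work, as an engineer would, in place of code of your own. Each camera call takes 0.05 s, during which the arm holds its last target. There are 200 camera calls.

## Working session

There is one attempt and no reset: what is moved stays moved. The work goes in short steps, Python scripts to look and compute and a shell command to move; the robot and the scene stay as the last step left them, time stands still between calls to the robot, and variables do not carry over. Pictures are saved under pics/ and viewed, at most 10 in all, crops included, and the job is handed in when it is done.

```bash
mkdir -p pics; ls
python3 - <<'E'
from cell import observe,capture
import cv2,json
s=observe();print(s)
for n in("top","scene"):
    c=capture(n);cv2.imwrite(f"pics/{n}0.png",c["frame"][:,:,::-1]);print(n,c["intrinsics"],c["eye"],c["rotation"])
E
```

```text
pics
{'time': 0.0, 'qpos': array([ 1.19158610e+00,  2.77161923e-01, -2.78689715e-02,  1.26800928e+00,
        4.64479026e-06,  1.46742976e+00]), 'qvel': array([-0.00162757,  0.00107063,  0.00268394,  0.00081858, -0.00119767,
       -0.00139912]), 'joint_torque': array([ 2.32898470e-03, -4.45509338e+01,  2.95203424e+01,  1.65106868e-02,
       -7.15165152e-05, -7.57419514e-06]), 'tcp_pos': array([0.16992441, 0.60065298, 0.23014736]), 'tool_rot': array([ 1.37484892e-01,  9.90503228e-01, -1.08886757e-03, -2.70343137e-04]), 'ft_force': array([ 0.14550991, -0.2876079 ,  0.28716258]), 'torque': array([0.02095006, 0.0317517 , 0.05674472]), 'grasp_force': 0.0, 'grip_width': 1.0009618857208442}
top [[479.23810676   0.         258.81128067]
 [  0.         479.23810676 190.93500819]
 [  0.           0.           1.        ]] [0.26487798 0.03261874 1.24373564] [ 0.7125908  -0.69460413  0.07277723 -0.0666553 ]
scene [[369.06732801   0.         257.60815551]
 [  0.         369.06732801 191.31186667]
 [  0.           0.           1.        ]] [ 0.84869487 -0.52866845  0.80857673] [ 0.89800188  0.26631018 -0.10157677 -0.33519198]
```

```bash
python3 -c "
import cv2
i=cv2.imread('pics/top0.png');cv2.imwrite('pics/top0b.png',cv2.resize(i,(768,576),interpolation=cv2.INTER_CUBIC))"
```

```text
(no output)
```

View pics/top0b.png

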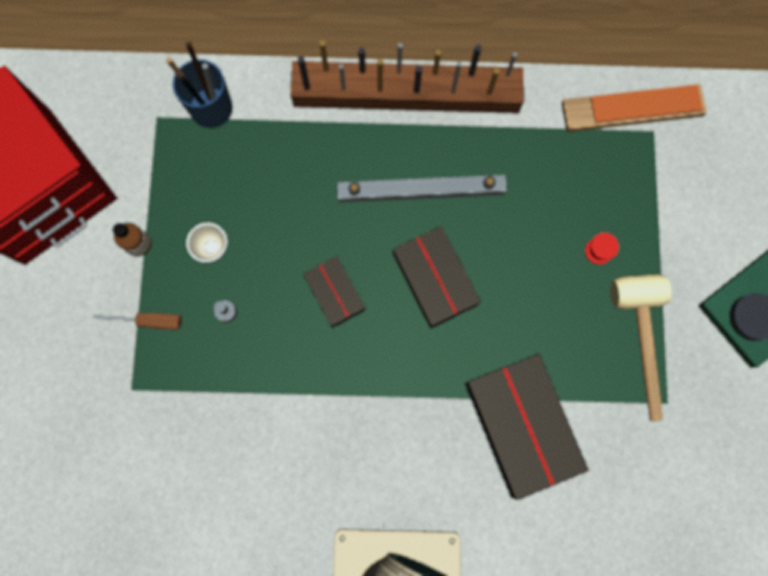

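View pics/scene0.png

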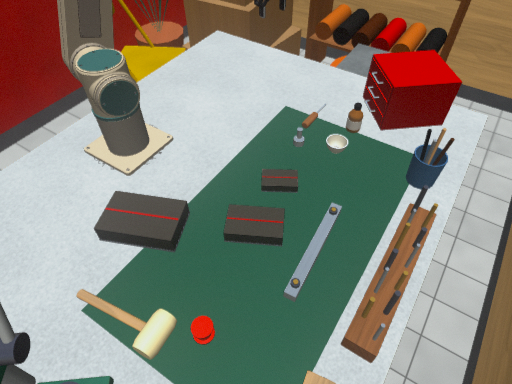

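The top view (768 px wide) has three look-alike stones: small at (335,291), middle at (436,276) and large at (527,426). By size order the middle one fits, and I'll check its 95×150 mm by fitting. The fence runs from (337,190) to (506,184).

```bash
cat > h.py <<'E'
import numpy as np,cv2
from scipy.spatial.transform import Rotation as R
from scipy.optimize import minimize
from cell import observe,capture
def proj(c,P):
    q=(np.asarray(P)-c["eye"])@R.from_quat(c["rotation"]).as_matrix()
    u=q@c["intrinsics"].T; return u[:,:2]/u[:,2:]
def ray(c,uv,z):
    d=R.from_quat(c["rotation"]).as_matrix()@np.linalg.solve(c["intrinsics"],[*uv,1]); e=np.array(c["eye"])
    return e+d*(z-e[2])/d[2]
def hull(c,p,dx,dy,h):
    x,y,a=p; pts=[]
    for z in(0,h):
        for i,j in((-1,-1),(1,-1),(1,1),(-1,1)):
            X,Y=i*dx/2,j*dy/2; pts.append([x+X*np.cos(a)-Y*np.sin(a),y+X*np.sin(a)+Y*np.cos(a),z])
    return cv2.convexHull(proj(c,pts).astype(np.float32))[:,0]
def fit(c,mask,p0,dims,S=4):
    m=cv2.resize(mask.astype(np.float32),None,fx=S,fy=S,interpolation=cv2.INTER_LINEAR)
    def cost(p,dm=dims):
        r=np.zeros(m.shape,np.uint8); cv2.fillPoly(r,[np.round(((hull(c,p,*dm)+.5)*S-.5)*16).astype(np.int32)],1,shift=4)
        return np.abs(r-m).sum()/S/S
    s=np.diag([.02,.02,.15]); best=None
    for k in range(3):
        r=minimize(cost,p0,method="Nelder-Mead",options=dict(initial_simplex=np.vstack([p0,p0+s/2**k]),xatol=1e-4,fatol=.1)); p0=r.x
    return r.x,r.fun,m.sum()/S/S
def component(c,mask,seed_w):
    n,l=cv2.connectedComponents(mask.astype(np.uint8)); ys,xs=np.nonzero(mask)
    u=proj(c,[seed_w])[0]; k=np.argmin((xs-u[0])**2+(ys-u[1])**2); return l==l[ys[k],xs[k]]
def stonemask(f):
    f=f.astype(int); r,g,b=f[...,0],f[...,1],f[...,2]
    return (g-r<14)&(r<95)|((r>120)&(g<80))
E
python3 - <<'E'
from h import *
c=capture("top");f=c["frame"];cv2.imwrite("pics/crop.png",cv2.resize(f[100:240,190:370,::-1],None,fx=4,fy=4,interpolation=cv2.INTER_CUBIC))
for uv in((291,184),(223,194),(351,284)):
    p=ray(c,uv,.04); m=component(c,stonemask(f),p)
    (_,wh,a)=cv2.minAreaRect(np.argwhere(m)[:,::-1].astype(np.float32)); print(p,wh,m.sum(),f[uv[1]+6,uv[0]-12],f[40+100,300])
    if uv[0]==291: print(fit(c,m,np.array([p[0],p[1],-1.1]),(.095,.15,.04)))
fi=f.astype(int);g=cv2.GaussianBlur(f,(3,3),0).astype(int)
m=(g[...,0]>75)&(abs(g[...,0]-g[...,1])<40); m[:105]=0;m[145:]=0;m[:,:210]=0;m[:,350:]=0
p=ray(c,(281,125),.02);m=cv2.morphologyEx(m.astype(np.uint8),cv2.MORPH_CLOSE,np.ones((5,5)));print(p,fit(c,m,np.array([p[0],p[1],0.]),(.03,.3,.025)))
E
```

```text
[ 0.526275   -0.05716877  0.04      ] (59.032188415527344, 37.565940856933594) 2102 [78 73 64] [56 94 73]
(array([ 0.53004356, -0.05599428, -1.10229005]), np.float64(187.59765625), np.float32(2102.0))
[0.49545831 0.11644151 0.04      ] (41.182518005371094, 25.544816970825195) 979 [67 83 70] [56 94 73]
[ 0.27751164 -0.20835454  0.04      ] (85.05757141113281, 54.1085319519043) 4410 [81 77 68] [56 94 73]
[ 0.6915877  -0.03003058  0.02      ] (array([ 0.6965687 , -0.02873588,  0.07567238]), np.float64(167.2421875), np.float32(1424.0))
```

View pics/crop.png

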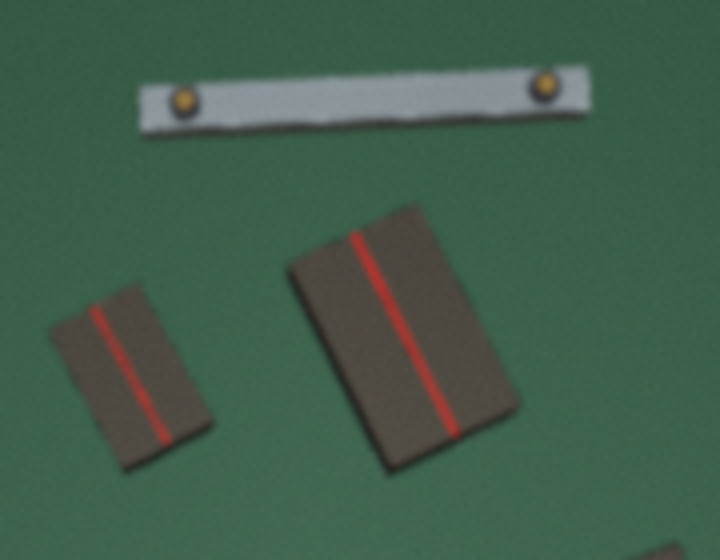

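The crop confirms the middle stone, with its top corners at crop pixels (417,203), (521,405), (390,462) and (288,265). The fence top corners are at (140,86), (588,67), (590,112) and (141,131).

```bash
cat >> h.py <<'E'
def rect(c,crop,o,z,s=4):
    P=np.array([ray(c,((u+.5)/s-.5+o[0],(v+.5)/s-.5+o[1]),z)[:2] for u,v in crop])
    L=np.linalg.norm(P-np.roll(P,-1,0),axis=1); return P,P.mean(0),L
def show(name,p,F=None):
    c=capture("top");return c
E
python3 - <<'E'
from h import *
c=capture("top")
for k,z in(([(417,203),(521,405),(390,462),(288,265)],.04),([(140,86),(588,67),(590,112),(141,131)],.025)):
    P,m,L=rect(c,k,(190,100),z);d=P[0]-P[1]+P[3]-P[2] if z==.04 else P[0]-P[1]+P[3]-P[2]
    print(P.round(3),m.round(4),L.round(4),np.degrees(np.arctan2(d[1],d[0])))
E
```

```text
[[ 0.616 -0.064]
 [ 0.484 -0.131]
 [ 0.445 -0.048]
 [ 0.572  0.019]] [ 0.5294 -0.056 ] [0.1484 0.0919 0.1439 0.094 ] 27.61754831789139
[[ 0.696  0.121]
 [ 0.718 -0.179]
 [ 0.687 -0.18 ]
 [ 0.665  0.119]] [ 0.6916 -0.0296] [0.3003 0.0316 0.2995 0.0314] 94.16506711240403
```

```bash
python3 -m inch '[{"translation":[0,0,0],"delta_rot":[0,0,-0.67],"gripper":1},{"translation":[0,0,0],"delta_rot":[0,0,-0.67],"gripper":1},{"translation":[0,0,0],"delta_rot":[0,0,-0.67],"gripper":1},{"translation":[0,0,0],"delta_rot":[0,0,-0.67],"gripper":1},{"translation":[0,0,0],"delta_rot":[0,0,-0.67],"gripper":1}]' 40
cat >> h.py <<'E'
FO=np.array([.6916,-.0296]);FA=.0727
def toF(w): w=np.asarray(w)[:2]-FO; c,s=np.cos(FA),np.sin(FA); return np.array([c*w[0]+s*w[1],-s*w[0]+c*w[1]])
def tcp():
    s=observe();M=R.from_quat(s["tool_rot"]).as_matrix();x=M[:,0]
    print("t",round(s["time"],2),"TCP F mm",(toF(s["tcp_pos"])*1e3).round(1),"z",round(s["tcp_pos"][2]*1e3,1),"toolx-yaw rel",round(np.degrees(np.arctan2(x[1],x[0])-FA),2),"f",s["ft_force"].round(1),"w",round(s["grip_width"],3))
E
python3 -c "from h import *;tcp()"
```

```text
time: 0.7
tcp_pos: [0.1701, 0.6012, 0.231]
tool_rot: [-0.039, 0.999, -0.0, -0.0]
ft_force: [0.1, 0.9, 0.1]
grip_width: 0.142
grasp_force: 0.0
t 0.7 TCP F mm [-474.3  667. ] z 231.0 toolx-yaw rel -179.7 f [0.1 0.9 0.1] w 0.142
```

```bash
python3 -m inch '[{"translation":[-0.35,-0.5,0],"delta_rot":[0,0,0],"gripper":1},{"translation":[-0.35,-1,0],"delta_rot":[0,0,0],"gripper":1},{"translation":[-0.35,-1,0],"delta_rot":[0,0,0],"gripper":1},{"translation":[-0.35,-1,0],"delta_rot":[0,0,0],"gripper":1},{"translation":[-0.35,-1,0],"delta_rot":[0,0,0],"gripper":1},{"translation":[-0.35,-1,0],"delta_rot":[0,0,0],"gripper":1},{"translation":[-0.35,-1,0],"delta_rot":[0,0,0],"gripper":1},{"translation":[-0.35,-1,0],"delta_rot":[0,0,0],"gripper":1},{"translation":[-0.35,-1,0],"delta_rot":[0,0,0],"gripper":1},{"translation":[-0.35,-1,0],"delta_rot":[0,0,0],"gripper":1},{"translation":[-0.35,-1,0],"delta_rot":[0,0,0],"gripper":1},{"translation":[-0.35,-1,0],"delta_rot":[0,0,0],"gripper":1},{"translation":[-0.35,-1,0],"delta_rot":[0,0,0],"gripper":1},{"translation":[-0.35,-1,0],"delta_rot":[0,0,0],"gripper":1},{"translation":[-0.35,-1,0],"delta_rot":[0,0,0],"gripper":1},{"translation":[-0.35,-1,0],"delta_rot":[0,0,0],"gripper":1},{"translation":[0,-0.3,0],"delta_rot":[0,0,0],"gripper":1},{"translation":[0,0,0],"delta_rot":[0,0,0],"gripper":1}]'
python3 -c "
from h import *;tcp()
c=capture('wrist');cv2.imwrite('pics/w1.png',c['frame'][:,:,::-1])"
```

```text
time: 2.5
tcp_pos: [0.4409, -0.0133, 0.2311]
tool_rot: [-0.036, 0.999, 0.0, -0.0]
ft_force: [0.0, 1.1, -0.5]
grip_width: -0.001
grasp_force: 0.0
t 2.5 TCP F mm [-248.9   34.5] z 231.1 toolx-yaw rel -180.06 f [ 0.   1.1 -0.5] w -0.001
```

View pics/w1.png

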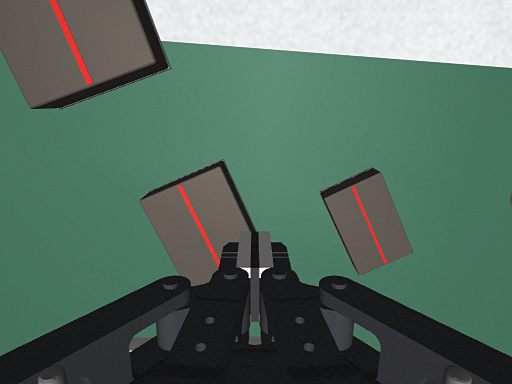

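The wrist view shows the middle stone's near end, with top corners at about (222,161) and (140,199). I'll check these against the estimate.

```bash
cat >> h.py <<'E'
def wcam():
    s=observe();c=capture("wrist");T=np.eye(4);T[:3,:3]=R.from_quat(s["tool_rot"]).as_matrix();T[:3,3]=s["tcp_pos"];T=T@c["mount"]
    c["eye"]=T[:3,3];c["rotation"]=R.from_matrix(T[:3,:3]).as_quat();return c
E
python3 - <<'E'
from h import *
c=wcam()
for uv in((222,161),(140,199)):print((toF(ray(c,uv,.04))*1e3).round(1))
E
```

```text
[-257.9    2.4]
[-217.6  -84.6]
```

```bash
python3 -m inch '[{"translation":[0,0,0.9],"delta_rot":[0,0,0],"gripper":1},{"translation":[0,0,0.9],"delta_rot":[0,0,0],"gripper":1},{"translation":[0,0,0.9],"delta_rot":[0,0,0],"gripper":1},{"translation":[0,0,0.9],"delta_rot":[0,0,0],"gripper":1},{"translation":[0,0,0.9],"delta_rot":[0,0,0],"gripper":1},{"translation":[0,0,0.6],"delta_rot":[0,0,0],"gripper":1},{"translation":[0,0,0.3],"delta_rot":[0,0,0],"gripper":1},{"translation":[0,0,0],"delta_rot":[0,0,0],"gripper":1}]'
python3 -m inch '[{"translation":[-0.05,-0.115,0],"delta_rot":[0,0,0],"gripper":1},{"translation":[-0.05,-0.115,0],"delta_rot":[0,0,0],"gripper":1},{"translation":[-0.05,-0.115,0],"delta_rot":[0,0,0],"gripper":1},{"translation":[-0.05,-0.115,0],"delta_rot":[0,0,0],"gripper":1},{"translation":[-0.065,-0.105,0],"delta_rot":[0,0,0],"gripper":1},{"translation":[-0.065,-0.105,0],"delta_rot":[0,0,0],"gripper":1},{"translation":[-0.065,-0.105,0],"delta_rot":[0,0,0],"gripper":1},{"translation":[-0.065,-0.105,0],"delta_rot":[0,0,0],"gripper":1},{"translation":[-0.085,-0.09,0],"delta_rot":[0,0,0],"gripper":1},{"translation":[-0.085,-0.09,0],"delta_rot":[0,0,0],"gripper":1},{"translation":[0,0,0],"delta_rot":[0,0,0],"gripper":1}]'
python3 - <<'E'
from h import *
tcp();c=capture('top');cv2.imwrite('pics/t2.png',cv2.resize(c['frame'][100:240,190:370,::-1],None,fx=4,fy=4,interpolation=cv2.INTER_CUBIC))
E
```

```text
time: 3.4
tcp_pos: [0.439, -0.0106, 0.0141]
tool_rot: [-0.039, 0.999, 0.001, -0.002]
ft_force: [0.1, -0.0, 0.3]
grip_width: -0.0
grasp_force: 0.0
time: 4.5
tcp_pos: [0.4641, -0.0517, 0.0142]
tool_rot: [-0.037, 0.999, 0.001, -0.005]
ft_force: [-7.3, 1.5, 1.4]
grip_width: -0.0
grasp_force: 3.2
t 4.5 TCP F mm [-228.6   -5.5] z 14.2 toolx-yaw rel -179.92 f [-7.3  1.5  1.4] w -0.0
```

View pics/t2.png

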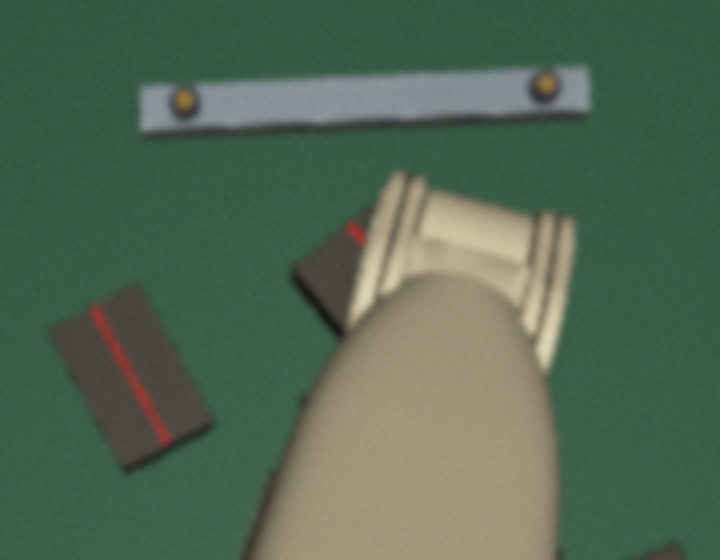

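The arm hides most of the stone. Its far-left corner shows at crop (293,268), and the left side has turned from about 27° to 38°, so the push is working. I'll continue along the arc and use the scene camera next.

```bash
python3 -m inch '[{"translation":[-0.077,-0.098,0],"delta_rot":[0,0,0],"gripper":1},{"translation":[-0.077,-0.098,0],"delta_rot":[0,0,0],"gripper":1},{"translation":[-0.077,-0.098,0],"delta_rot":[0,0,0],"gripper":1},{"translation":[-0.077,-0.098,0],"delta_rot":[0,0,0],"gripper":1},{"translation":[-0.093,-0.084,0],"delta_rot":[0,0,0],"gripper":1},{"translation":[-0.093,-0.084,0],"delta_rot":[0,0,0],"gripper":1},{"translation":[-0.093,-0.084,0],"delta_rot":[0,0,0],"gripper":1},{"translation":[-0.093,-0.084,0],"delta_rot":[0,0,0],"gripper":1},{"translation":[-0.106,-0.066,0],"delta_rot":[0,0,0],"gripper":1},{"translation":[-0.106,-0.066,0],"delta_rot":[0,0,0],"gripper":1},{"translation":[0,0,0],"delta_rot":[0,0,0],"gripper":1}]'
python3 - <<'E'
from h import *
tcp();c=capture('scene');cv2.imwrite('pics/s3.png',cv2.resize(c['frame'][130:330,170:370,::-1],None,fx=3,fy=3,interpolation=cv2.INTER_CUBIC))
E
```

```text
time: 5.65
tcp_pos: [0.5026, -0.0843, 0.0142]
tool_rot: [-0.037, 0.999, 0.0, -0.005]
ft_force: [-8.1, -0.8, 1.4]
grip_width: -0.002
grasp_force: 3.0
t 5.65 TCP F mm [-192.5  -40.8] z 14.2 toolx-yaw rel -179.96 f [-8.1 -0.8  1.4] w -0.002
```

View pics/s3.png

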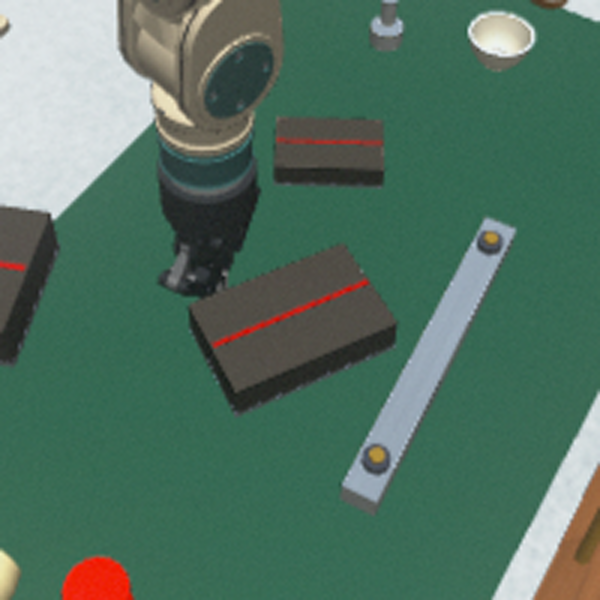

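The stone's top is fully visible here, with crop corners at (190,311), (345,245), (396,322) and (237,390). The finger sits at its near-left edge.

```bash
cat >> h.py <<'E'
def report(c,k,o,s):
    P,m,L=rect(c,k,o,.04,s);d=P[1]-P[0]+P[2]-P[3]
    print("ctr F",(toF(m)*1e3).round(1),"L",(L*1e3).round(1),"long axis in F",round(np.degrees(np.arctan2(d[1],d[0])-FA),1),"corners F",[(toF(p)*1e3).round(0).tolist() for p in P])
E
python3 - <<'E'
from h import *
c=capture("scene")
report(c,[(190,311),(345,245),(396,322),(237,390)],(170,130),3)
P,m,L=rect(c,[(487,217),(517,230),(373,497+4),(342,490)],(170,130),.025,3);print(m,L)
E
```

```text
ctr F [-114.5  -40.1] L [150.2  89.6 145.8  85.8] long axis in F 55.8 corners F [[-192.0, -78.0], [-109.0, 47.0], [-37.0, -5.0], [-120.0, -125.0]]
[ 0.69178799 -0.03106833] [0.02939091 0.29871931 0.02452742 0.30323759]
```

```bash
python3 -m inch '[{"translation":[0.1,0.075,0],"delta_rot":[0,0,0],"gripper":1},{"translation":[0.12,-0.175,0],"delta_rot":[0,0,0],"gripper":1},{"translation":[0.12,-0.175,0],"delta_rot":[0,0,0],"gripper":1},{"translation":[-0.1,-0.07,0],"delta_rot":[0,0,0],"gripper":1},{"translation":[-0.1,-0.07,0],"delta_rot":[0,0,0],"gripper":1},{"translation":[-0.1,-0.07,0],"delta_rot":[0,0,0],"gripper":1},{"translation":[-0.1,-0.07,0],"delta_rot":[0,0,0],"gripper":1},{"translation":[-0.105,-0.065,0],"delta_rot":[0,0,0],"gripper":1},{"translation":[-0.105,-0.065,0],"delta_rot":[0,0,0],"gripper":1},{"translation":[-0.114,-0.051,0],"delta_rot":[0,0,0],"gripper":1},{"translation":[-0.114,-0.051,0],"delta_rot":[0,0,0],"gripper":1},{"translation":[0,0,0],"delta_rot":[0,0,0],"gripper":1}]'
python3 - <<'E'
from h import *
tcp();c=capture('scene');cv2.imwrite('pics/s4.png',cv2.resize(c['frame'][170:320,200:350,::-1],None,fx=4,fy=4,interpolation=cv2.INTER_CUBIC))
E
```

```text
time: 6.95
tcp_pos: [0.5262, -0.1152, 0.0145]
tool_rot: [-0.037, 0.999, -0.001, -0.004]
ft_force: [-7.2, -3.2, 0.8]
grip_width: 0.001
grasp_force: 2.8
t 6.95 TCP F mm [-171.2  -73.4] z 14.5 toolx-yaw rel -179.97 f [-7.2 -3.2  0.8] w 0.001
```

View pics/s4.png

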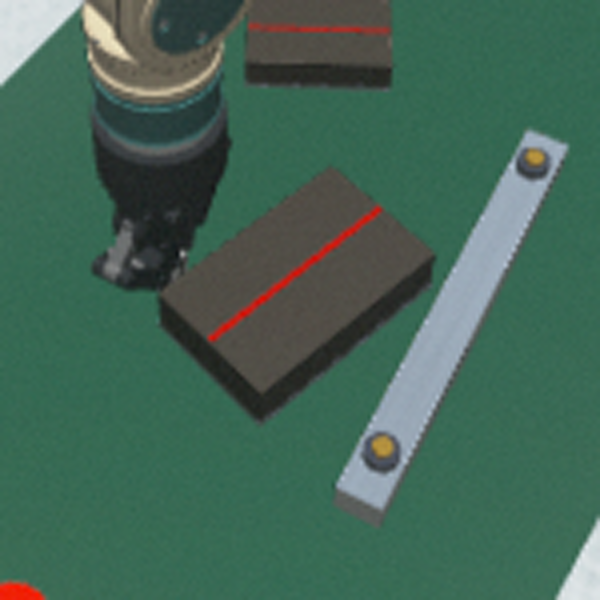

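The stone's top corners are now at crop (159,293), (333,166), (435,257) and (260,394), and the finger is at its near corner.

Run:
```python
from h import *
c=capture("scene")
report(c,[(159,293),(333,166),(435,257),(260,394)],(200,170),4)
cl=toF(ray(c,((159.5)/4-.5+200,(293.5)/4-.5+170),.04));print(cl)
```

```text
ctr F [-94.8 -40.9] L [148.8  94.4 146.7  92.9] long axis in F 70.2 corners F [[-164.0, -95.0], [-114.0, 46.0], [-26.0, 12.0], [-76.0, -126.0]]
[-0.16361762 -0.09465719]
```

```bash
python3 -m inch '[{"translation":[-0.1,-0.035,0],"delta_rot":[0,0,0],"gripper":1},{"translation":[-0.1,-0.035,0],"delta_rot":[0,0,0],"gripper":1},{"translation":[-0.1,-0.03,0],"delta_rot":[0,0,0],"gripper":1},{"translation":[-0.1,-0.03,0],"delta_rot":[0,0,0],"gripper":1},{"translation":[-0.1,-0.025,0],"delta_rot":[0,0,0],"gripper":1},{"translation":[-0.1,-0.02,0],"delta_rot":[0,0,0],"gripper":1},{"translation":[-0.1,-0.015,0],"delta_rot":[0,0,0],"gripper":1},{"translation":[-0.1,-0.015,0],"delta_rot":[0,0,0],"gripper":1},{"translation":[-0.1,-0.01,0],"delta_rot":[0,0,0],"gripper":1},{"translation":[0,0,0],"delta_rot":[0,0,0],"gripper":1}]'
python3 - <<'E'
from h import *
tcp();c=capture('scene');cv2.imwrite('pics/s5.png',cv2.resize(c['frame'][170:320,200:350,::-1],None,fx=4,fy=4,interpolation=cv2.INTER_CUBIC))
E
```

```text
time: 8.05
tcp_pos: [0.5638, -0.1216, 0.0145]
tool_rot: [-0.037, 0.999, -0.001, -0.003]
ft_force: [-5.2, -3.2, -0.6]
grip_width: -0.002
grasp_force: 2.3
t 8.05 TCP F mm [-134.2  -82.5] z 14.5 toolx-yaw rel -179.97 f [-5.2 -3.2 -0.6] w -0.002
```

View pics/s5.png

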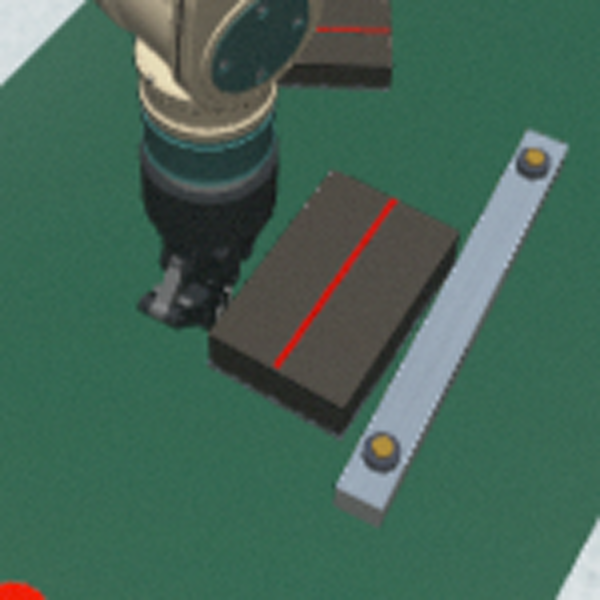

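Top corners are now about (209,336), (333,171), (458,235) and (343,406), so the stone is nearly parallel to the fence.

Run:
```python
from h import *
c=capture("scene")
report(c,[(209,336),(333,171),(458,235),(343,406)],(200,170),4)
```

```text
ctr F [-70.9 -35.1] L [148.6  92.6 144.2  91.4] long axis in F 86.1 corners F [[-122.0, -106.0], [-112.0, 42.0], [-20.0, 34.0], [-30.0, -110.0]]
```

```bash
python3 -m inch '[{"translation":[-0.05,0,0],"delta_rot":[0,0,0],"gripper":1},{"translation":[-0.05,0,0],"delta_rot":[0,0,0],"gripper":1},{"translation":[-0.05,0,0],"delta_rot":[0,0,0],"gripper":1},{"translation":[0,0,0],"delta_rot":[0,0,0],"gripper":1},{"translation":[0.3,0,0],"delta_rot":[0,0,0],"gripper":1},{"translation":[0.2,0,0],"delta_rot":[0,0,0],"gripper":1},{"translation":[0,0.4,0],"delta_rot":[0,0,0],"gripper":1},{"translation":[0,0.4,0],"delta_rot":[0,0,0],"gripper":1},{"translation":[0,0.35,0],"delta_rot":[0,0,0],"gripper":1},{"translation":[-0.1,0,0],"delta_rot":[0,0,0],"gripper":1},{"translation":[-0.1,0,0],"delta_rot":[0,0,0],"gripper":1},{"translation":[-0.1,0,0],"delta_rot":[0,0,0],"gripper":1},{"translation":[-0.1,0,0],"delta_rot":[0,0,0],"gripper":1},{"translation":[-0.05,0,0],"delta_rot":[0,0,0],"gripper":1},{"translation":[-0.05,0,0],"delta_rot":[0,0,0],"gripper":1},{"translation":[0,0,0],"delta_rot":[0,0,0],"gripper":1}]'
python3 -c "from h import *;tcp()"
python3 -m inch '[{"translation":[-0.05,0,0],"delta_rot":[0,0,0],"gripper":1},{"translation":[-0.05,0,0],"delta_rot":[0,0,0],"gripper":1}]'
python3 -c "from h import *;tcp()"
```

```text
time: 9.75
tcp_pos: [0.5673, -0.0741, 0.0149]
tool_rot: [-0.037, 0.999, -0.0, -0.002]
ft_force: [-4.3, -0.9, 2.9]
grip_width: -0.004
grasp_force: 2.2
t 9.75 TCP F mm [-127.2  -35.3] z 14.9 toolx-yaw rel -179.91 f [-4.3 -0.9  2.9] w -0.004
time: 9.95
tcp_pos: [0.5673, -0.0739, 0.0145]
tool_rot: [-0.037, 0.999, -0.001, -0.005]
ft_force: [-14.2, -3.8, 10.6]
grip_width: -0.002
grasp_force: 7.1
t 9.95 TCP F mm [-127.2  -35.2] z 14.5 toolx-yaw rel -179.94 f [-14.2  -3.8  10.6] w -0.002
```

```bash
python3 -m inch '[{"translation":[-0.05,0,0],"delta_rot":[0,0,0],"gripper":1},{"translation":[-0.05,0,0],"delta_rot":[0,0,0],"gripper":1},{"translation":[0,0,0],"delta_rot":[0,0,0],"gripper":1}]'
python3 - <<'E'
from h import *
tcp();c=capture('scene');cv2.imwrite('pics/s6.png',cv2.resize(c['frame'][170:320,200:350,::-1],None,fx=4,fy=4,interpolation=cv2.INTER_CUBIC))
E
```

```text
time: 10.25
tcp_pos: [0.5703, -0.0733, 0.0143]
tool_rot: [-0.037, 0.999, -0.0, -0.006]
ft_force: [-13.4, -2.3, 10.0]
grip_width: 0.005
grasp_force: 6.7
t 10.25 TCP F mm [-124.2  -34.8] z 14.3 toolx-yaw rel -179.94 f [-13.4  -2.3  10. ] w 0.005
```

View pics/s6.png

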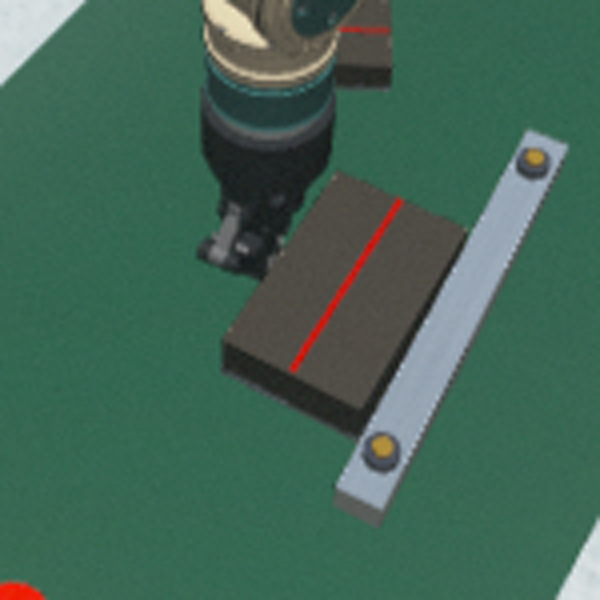

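The stone slid about 3 mm and is close to flush, with only a small gap left near (440,300). I'll keep pushing until the force rises.

```bash
python3 -m inch '[{"translation":[-0.05,0,0],"delta_rot":[0,0,0],"gripper":1},{"translation":[0,0,0],"delta_rot":[0,0,0],"gripper":1}]' | grep -E "tcp|force"
python3 -m inch '[{"translation":[-0.05,0,0],"delta_rot":[0,0,0],"gripper":1},{"translation":[0,0,0],"delta_rot":[0,0,0],"gripper":1}]'| grep -E "tcp|force"
python3 -m inch '[{"translation":[-0.05,0,0],"delta_rot":[0,0,0],"gripper":1},{"translation":[0,0,0],"delta_rot":[0,0,0],"gripper":1}]'| grep -E "tcp|force"
python3 -m inch '[{"translation":[-0.05,0,0],"delta_rot":[0,0,0],"gripper":1},{"translation":[0,0,0],"delta_rot":[0,0,0],"gripper":1}]'| grep -E "tcp|force"
python3 -c "from h import *;tcp()"
```

```text
tcp_pos: [0.5705, -0.0733, 0.0141]
ft_force: [-17.0, -2.8, 12.3]
grasp_force: 8.5
tcp_pos: [0.5704, -0.0733, 0.0138]
ft_force: [-19.3, -4.1, 14.7]
grasp_force: 10.3
tcp_pos: [0.5704, -0.0732, 0.0137]
ft_force: [-24.5, -4.6, 19.0]
grasp_force: 12.4
tcp_pos: [0.5705, -0.0733, 0.0132]
ft_force: [-26.2, -6.3, 20.1]
grasp_force: 13.9
t 11.1 TCP F mm [-123.9  -34.7] z 13.2 toolx-yaw rel -180.0 f [-26.2  -6.3  20.1] w 0.002
```

The stone has stopped while the force has risen to 26 N, so it is against the fence. I'll back off, rise, move aside and check.

```bash
python3 -m inch '[{"translation":[0.1,0,0],"delta_rot":[0,0,0],"gripper":1},{"translation":[0.1,0,0],"delta_rot":[0,0,0],"gripper":1},{"translation":[0.2,0,0],"delta_rot":[0,0,0],"gripper":1},{"translation":[0.5,0,0],"delta_rot":[0,0,0],"gripper":1},{"translation":[0.3,0,0],"delta_rot":[0,0,0],"gripper":1},{"translation":[0,0,-0.8],"delta_rot":[0,0,0],"gripper":1},{"translation":[0,0,-1],"delta_rot":[0,0,0],"gripper":1},{"translation":[0,0,-1],"delta_rot":[0,0,0],"gripper":1},{"translation":[0,0,-1],"delta_rot":[0,0,0],"gripper":1},{"translation":[0,0,-1],"delta_rot":[0,0,0],"gripper":1},{"translation":[0,1,0],"delta_rot":[0,0,0],"gripper":1},{"translation":[0,1,0],"delta_rot":[0,0,0],"gripper":1},{"translation":[0,1,0],"delta_rot":[0,0,0],"gripper":1},{"translation":[0,1,0],"delta_rot":[0,0,0],"gripper":1},{"translation":[0,1,0],"delta_rot":[0,0,0],"gripper":1},{"translation":[0,1,0],"delta_rot":[0,0,0],"gripper":1},{"translation":[0,1,0],"delta_rot":[0,0,0],"gripper":1},{"translation":[0,0,0],"delta_rot":[0,0,0],"gripper":1}]'
python3 - <<'E'
from h import *
tcp();c=capture('top');a=cv2.resize(c['frame'][105:205,220:350,::-1],None,fx=6,fy=6,interpolation=cv2.INTER_CUBIC);cv2.imwrite('pics/t7.png',a)
E
```

```text
time: 12.9
tcp_pos: [0.5158, 0.2076, 0.2078]
tool_rot: [-0.04, 0.999, 0.001, 0.001]
ft_force: [0.1, -1.2, -0.4]
grip_width: 0.001
grasp_force: 0.0
t 12.9 TCP F mm [-158.1  249.4] z 207.8 toolx-yaw rel -179.54 f [ 0.1 -1.2 -0.4] w 0.001
```

View pics/t7.png

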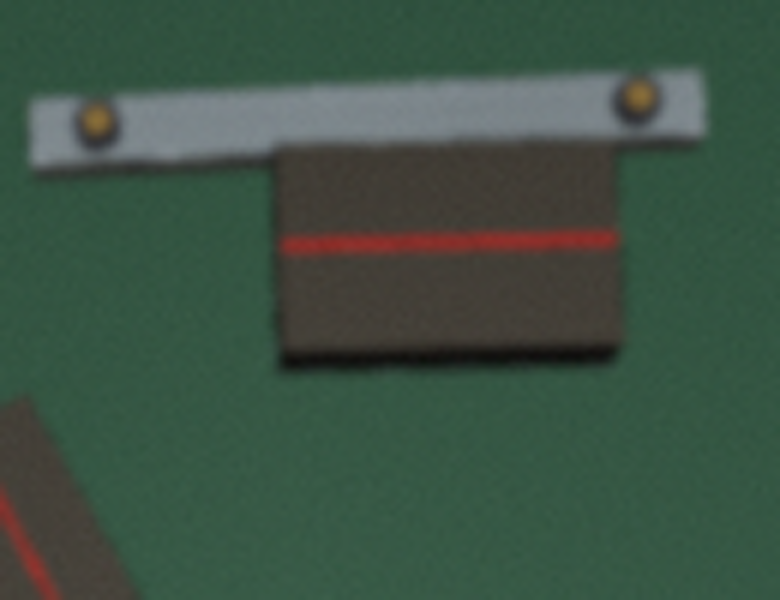

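The stone sits within the fence ends, with its top from x=275 to 620. The red line, from (284,246) to (616,239), may be about 1° off the fence edge, so I'll measure it properly.

```bash
cat >> h.py <<'E'
def angles():
    c=capture("top");f=c["frame"].astype(float)
    def line(cols,val,lo,hi,z):
        P=[]
        for u in cols:
            w=np.clip(val(f[lo:hi,u]),0,None); P.append(ray(c,(u,lo+(w*np.arange(hi-lo)).sum()/w.sum()),z))
        P=np.array(P);k=np.polyfit(P[:,1],P[:,0],1);r=P[:,0]-np.polyval(k,P[:,1]);k=np.polyfit(P[abs(r)<.0015][:,1],P[abs(r)<.0015][:,0],1)
        return k,np.std(r)
    red,s1=line(range(270,321),lambda p:p[:,0]-p[:,1]-25,134,155,.04)
    # fence far edge: position of max gradient
    g=lambda p:np.gradient(cv2.GaussianBlur(p.sum(1)[:,None],(1,3),0)[:,0])
    far,s2=line([*range(246,316)],lambda p:np.where(np.gradient(p.sum(1))>25,np.gradient(p.sum(1)),0),112,124,.025)
    print("red yaw deg",-np.degrees(np.arctan(red[0])).round(2),"fence yaw",-np.degrees(np.arctan(far[0])).round(2),s1.round(4),s2.round(4))
    y=-.066; print("dist far edge->red line mm (want 77.5+... =30+47.5):",1e3*(np.polyval(far,y)-np.polyval(red,y)))
    for y in(-.13,0.):print(y,1e3*(np.polyval(far,y)-np.polyval(red,y))*np.cos(FA))
E
python3 -c "from h import *;angles()"
```

```text
red yaw deg 2.75 fence yaw 4.35 0.0002 0.0003
dist far edge->red line mm (want 77.5+... =30+47.5): 79.540061502131
-0.13 81.12827423882734
0.0 77.47544421409602
```

The stone is 1.6° off: the left end touches, but the right end has a gap of about 4 mm. I'll push gently at the right end.

```bash
python3 -m inch '[{"translation":[0,-0.95,0],"delta_rot":[0,0,0],"gripper":1},{"translation":[0,-0.95,0],"delta_rot":[0,0,0],"gripper":1},{"translation":[0,-0.95,0],"delta_rot":[0,0,0],"gripper":1},{"translation":[0,-0.95,0],"delta_rot":[0,0,0],"gripper":1},{"translation":[0,-0.95,0],"delta_rot":[0,0,0],"gripper":1},{"translation":[0,-0.95,0],"delta_rot":[0,0,0],"gripper":1},{"translation":[0,-0.95,0],"delta_rot":[0,0,0],"gripper":1},{"translation":[0,-0.95,0],"delta_rot":[0,0,0],"gripper":1},{"translation":[0,-0.95,0],"delta_rot":[0,0,0],"gripper":1},{"translation":[0,0,1],"delta_rot":[0,0,0],"gripper":1},{"translation":[0,0,1],"delta_rot":[0,0,0],"gripper":1},{"translation":[0,0,1],"delta_rot":[0,0,0],"gripper":1},{"translation":[0,0,1],"delta_rot":[0,0,0],"gripper":1},{"translation":[0,0,0.8],"delta_rot":[0,0,0],"gripper":1},{"translation":[0,0,0],"delta_rot":[0,0,0],"gripper":1},{"translation":[-0.2,0,0],"delta_rot":[0,0,0],"gripper":1},{"translation":[-0.2,0,0],"delta_rot":[0,0,0],"gripper":1},{"translation":[-0.15,0,0],"delta_rot":[0,0,0],"gripper":1},{"translation":[0,0,0],"delta_rot":[0,0,0],"gripper":1}]' | grep -E "force"
python3 -c "from h import *;tcp()"
python3 -m inch '[{"translation":[-0.05,0,0],"delta_rot":[0,0,0],"gripper":1},{"translation":[-0.05,0,0],"delta_rot":[0,0,0],"gripper":1},{"translation":[-0.05,0,0],"delta_rot":[0,0,0],"gripper":1},{"translation":[0,0,0],"delta_rot":[0,0,0],"gripper":1}]' | grep -E "force"
python3 -c "from h import *;tcp()"
```

```text
ft_force: [-0.7, -0.7, 0.1]
grasp_force: 0.0
t 14.9 TCP F mm [-132.4  -98. ] z 17.5 toolx-yaw rel -179.84 f [-0.7 -0.7  0.1] w 0.0
ft_force: [0.8, -0.2, 0.1]
grasp_force: 0.0
t 15.3 TCP F mm [-129.4  -96.8] z 15.3 toolx-yaw rel -179.86 f [ 0.8 -0.2  0.1] w -0.0
```

```bash
for i in 1 2 3; do python3 -m inch '[{"translation":[-0.05,0,0],"delta_rot":[0,0,0],"gripper":1},{"translation":[-0.05,0,0],"delta_rot":[0,0,0],"gripper":1},{"translation":[0,0,0],"delta_rot":[0,0,0],"gripper":1}]' >/dev/null; python3 -c "from h import *;tcp()"; done
```

```text
t 15.6 TCP F mm [-125.3  -96.9] z 15.3 toolx-yaw rel -179.86 f [ 0.1  0.7 -0.3] w -0.003
t 15.9 TCP F mm [-124.8  -97. ] z 14.9 toolx-yaw rel -179.91 f [-6.9 -1.8  5.1] w -0.0
t 16.2 TCP F mm [-121.4  -97.7] z 14.7 toolx-yaw rel -179.94 f [-8.  -4.2  5.2] w -0.002
```

```bash
python3 -m inch '[{"translation":[-0.05,0,0],"delta_rot":[0,0,0],"gripper":1},{"translation":[0,0,0],"delta_rot":[0,0,0],"gripper":1}]' >/dev/null; python3 -c "from h import *;tcp()"
python3 -m inch '[{"translation":[-0.05,0,0],"delta_rot":[0,0,0],"gripper":1},{"translation":[0,0,0],"delta_rot":[0,0,0],"gripper":1}]' >/dev/null; python3 -c "from h import *;tcp()"
python3 -m inch '[{"translation":[-0.05,0,0],"delta_rot":[0,0,0],"gripper":1},{"translation":[0,0,0],"delta_rot":[0,0,0],"gripper":1}]' >/dev/null; python3 -c "from h import *;tcp()"
```

```text
t 16.4 TCP F mm [-121.5  -97.5] z 14.5 toolx-yaw rel -179.96 f [-11.9  -4.7   7.8] w -0.001
t 16.6 TCP F mm [-121.5  -97.4] z 14.5 toolx-yaw rel -179.98 f [-15.9  -4.7  11.4] w 0.002
t 16.8 TCP F mm [-121.5  -97.2] z 14.2 toolx-yaw rel -180.0 f [-20.6  -6.3  14.3] w 0.002
```

```bash
python3 -m inch '[{"translation":[0.1,0,0],"delta_rot":[0,0,0],"gripper":1},{"translation":[0.1,0,0],"delta_rot":[0,0,0],"gripper":1},{"translation":[0.2,0,0],"delta_rot":[0,0,0],"gripper":1},{"translation":[0.5,0,0],"delta_rot":[0,0,0],"gripper":1},{"translation":[0.3,0,0],"delta_rot":[0,0,0],"gripper":1},{"translation":[0,0,-0.8],"delta_rot":[0,0,0],"gripper":1},{"translation":[0,0,-1],"delta_rot":[0,0,0],"gripper":1},{"translation":[0,0,-1],"delta_rot":[0,0,0],"gripper":1},{"translation":[0,0,-1],"delta_rot":[0,0,0],"gripper":1},{"translation":[0,0,-1],"delta_rot":[0,0,0],"gripper":1},{"translation":[0,1,0],"delta_rot":[0,0,0],"gripper":1},{"translation":[0,1,0],"delta_rot":[0,0,0],"gripper":1},{"translation":[0,1,0],"delta_rot":[0,0,0],"gripper":1},{"translation":[0,1,0],"delta_rot":[0,0,0],"gripper":1},{"translation":[0,1,0],"delta_rot":[0,0,0],"gripper":1},{"translation":[0,1,0],"delta_rot":[0,0,0],"gripper":1},{"translation":[0,1,0],"delta_rot":[0,0,0],"gripper":1},{"translation":[0,1,0],"delta_rot":[0,0,0],"gripper":1},{"translation":[0,1,0],"delta_rot":[0,0,0],"gripper":1},{"translation":[0,0,0],"delta_rot":[0,0,0],"gripper":1}]' >/dev/null
python3 -c "
from h import *;tcp();angles()"
```

```text
t 18.8 TCP F mm [-160.6  267.2] z 207.5 toolx-yaw rel -179.54 f [-0.1 -1.1  0. ] w -0.001
red yaw deg 4.56 fence yaw 4.28 0.0001 0.0003
dist far edge->red line mm (want 77.5+... =30+47.5): 77.8128058139187
-0.13 77.30023586071678
0.0 77.92388828050944
```

It is now within 0.3° and about 0.5 mm. I have plenty of time, so I'll give the left end one gentle push to settle it.

```bash
python3 -m inch '[{"translation":[0,-0.97,0],"delta_rot":[0,0,0],"gripper":1},{"translation":[0,-0.97,0],"delta_rot":[0,0,0],"gripper":1},{"translation":[0,-0.97,0],"delta_rot":[0,0,0],"gripper":1},{"translation":[0,-0.97,0],"delta_rot":[0,0,0],"gripper":1},{"translation":[0,-0.97,0],"delta_rot":[0,0,0],"gripper":1},{"translation":[0,-0.97,0],"delta_rot":[0,0,0],"gripper":1},{"translation":[0,-0.97,0],"delta_rot":[0,0,0],"gripper":1},{"translation":[0,0,1],"delta_rot":[0,0,0],"gripper":1},{"translation":[0,0,1],"delta_rot":[0,0,0],"gripper":1},{"translation":[0,0,1],"delta_rot":[0,0,0],"gripper":1},{"translation":[0,0,1],"delta_rot":[0,0,0],"gripper":1},{"translation":[0,0,0.8],"delta_rot":[0,0,0],"gripper":1},{"translation":[0,0,0],"delta_rot":[0,0,0],"gripper":1},{"translation":[-0.25,0,0],"delta_rot":[0,0,0],"gripper":1},{"translation":[-0.25,0,0],"delta_rot":[0,0,0],"gripper":1},{"translation":[-0.2,0,0],"delta_rot":[0,0,0],"gripper":1},{"translation":[-0.1,0,0],"delta_rot":[0,0,0],"gripper":1},{"translation":[0,0,0],"delta_rot":[0,0,0],"gripper":1}]' >/dev/null
python3 -c "from h import *;tcp()"
for i in 1 2 3 4; do python3 -m inch '[{"translation":[-0.05,0,0],"delta_rot":[0,0,0],"gripper":1},{"translation":[-0.03,0,0],"delta_rot":[0,0,0],"gripper":1},{"translation":[0,0,0],"delta_rot":[0,0,0],"gripper":1}]' >/dev/null; python3 -c "from h import *;tcp()"; done
```

```text
t 20.65 TCP F mm [-125.8   -8.8] z 16.6 toolx-yaw rel -179.84 f [-0.8  0.2 -0.3] w -0.001
t 20.95 TCP F mm [-124.8   -8.4] z 15.3 toolx-yaw rel -179.86 f [-0.2 -1.   0.4] w 0.0
t 21.25 TCP F mm [-122.    -8.4] z 15.1 toolx-yaw rel -179.87 f [-1.8 -0.2  0.6] w -0.004
t 21.55 TCP F mm [-122.    -8.3] z 14.6 toolx-yaw rel -179.89 f [-8.6 -0.6  5.2] w -0.0
t 21.85 TCP F mm [-122.1   -8.1] z 14.2 toolx-yaw rel -179.91 f [-13.5  -1.8   9.3] w -0.001
```

```bash
for i in 1 2 3; do python3 -m inch '[{"translation":[-0.05,0,0],"delta_rot":[0,0,0],"gripper":1},{"translation":[0,0,0],"delta_rot":[0,0,0],"gripper":1}]' >/dev/null; python3 -c "from h import *;tcp()"; done
python3 -m inch '[{"translation":[0.1,0,0],"delta_rot":[0,0,0],"gripper":1},{"translation":[0.1,0,0],"delta_rot":[0,0,0],"gripper":1},{"translation":[0.2,0,0],"delta_rot":[0,0,0],"gripper":1},{"translation":[0.5,0,0],"delta_rot":[0,0,0],"gripper":1},{"translation":[0.3,0,0],"delta_rot":[0,0,0],"gripper":1},{"translation":[0,0,-0.8],"delta_rot":[0,0,0],"gripper":1},{"translation":[0,0,-1],"delta_rot":[0,0,0],"gripper":1},{"translation":[0,0,-1],"delta_rot":[0,0,0],"gripper":1},{"translation":[0,0,-1],"delta_rot":[0,0,0],"gripper":1},{"translation":[0,0,-1],"delta_rot":[0,0,0],"gripper":1},{"translation":[0,1,0],"delta_rot":[0,0,0],"gripper":1},{"translation":[0,1,0],"delta_rot":[0,0,0],"gripper":1},{"translation":[0,1,0],"delta_rot":[0,0,0],"gripper":1},{"translation":[0,1,0],"delta_rot":[0,0,0],"gripper":1},{"translation":[0,1,0],"delta_rot":[0,0,0],"gripper":1},{"translation":[0,1,0],"delta_rot":[0,0,0],"gripper":1},{"translation":[0,1,0],"delta_rot":[0,0,0],"gripper":1},{"translation":[0,0,0],"delta_rot":[0,0,0],"gripper":1},{"translation":[0,0,0],"delta_rot":[0,0,0],"gripper":1}]' >/dev/null
python3 -c "
from h import *;tcp();angles()"
```

```text
t 22.05 TCP F mm [-121.8   -7.8] z 13.9 toolx-yaw rel -179.91 f [-17.   -2.4  12. ] w 0.006
t 22.25 TCP F mm [-121.9   -7.8] z 13.5 toolx-yaw rel -179.92 f [-20.   -3.2  15.2] w 0.005
t 22.45 TCP F mm [-121.9   -7.8] z 13.5 toolx-yaw rel -179.94 f [-24.6  -3.4  18.8] w 0.0
t 24.35 TCP F mm [-157.6  272.2] z 207.5 toolx-yaw rel -179.75 f [ 0.3 -0.7  0.2] w 0.004
red yaw deg 4.33 fence yaw 4.3 0.0001 0.0004
dist far edge->red line mm (want 77.5+... =30+47.5): 77.55025562379292
-0.13 77.30417956462621
0.0 77.38792497752664
```

The stone is flush: yaw 4.33° against the fence's 4.30°, and 77.4 mm from the fence's far edge to the red line where 77.5 mm is expected. The robot is clear.

```bash
python3 -c "from cell import hand_in;print(hand_in())"
```

```text
the job is handed in; nothing more can be done
None
```

The middle-sized stone now lies with a long side flush along the fence's near face (within about 0.1° and 0.2 mm) and inside both fence ends, nothing else on the bench was pushed, and the job was handed in at about 24 s.

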